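Set up the doming station on a goldsmith's bench

TASK

Set up the bench for doming: put the square steel block in the middle of the leather pad and the brass doming block on top of it, centred, both square to the pad. Stand the blue-lidded jar in the stamped ring on the pad to the left of the steel block, as seen from the robot (with the pad's riveted edge in front), and set the clay crucible gently on the soldering board midway between the charcoal block and the green enamel pot. Everything upright and let go; leave the red-lidded jar where it is.

Things in the scene. Friction and masses are not known exactly. Their poses are not given: they have to be found in the camera images.
- block_center (a point): centre of the steel bench block: a bright grey steel plate-like block, 50 x 50 mm, 22 mm high, about 0.42 kg, loose, starting flat on the table. The point lies half-way up (11 mm above its underside); z is up, x and y are parallel to its sides
- dome_center (a point): centre of the brass doming block: a yellow brass cube of 36 mm with a dark round hollow on top and on its sides, about 0.38 kg, loose. The point lies half-way up (18 mm above its underside); z is up (it starts the right way up, on the table), x and y are parallel to its sides
- jar_blue_center (a point): centre of the blue-lidded jar: a round white jar 40 mm in diameter with a blue lid 42 mm in diameter (the top 14 mm), 50 mm high in all, about 0.1 kg, loose, closed. The point lies half-way up (25 mm above its underside); z is up
- crucible_center (a point): centre of the crucible: an open round cup of reddish clay, 50 mm in outer diameter over its upper 28 mm (narrowing to 38 mm at the foot), 40 mm high, wall 4 mm, about 0.08 kg, loose and fragile: it must not be dropped. The point lies half-way up (20 mm above its underside), on the axis; z is up
- jar_red_center (a point): centre of the red-lidded jar, the same as the blue one but with a red lid; not used, it is to stay where it is
- pad: brown leather pad, fixed, 110 (x) by 240 (y) mm, 6 mm thick; origin at the centre of its underside. x points away from the robot, y to its left (turned up to 12 degrees). Small brass rivets line its front edge (-x). Flat pale marks: a 58 mm square outline in the middle and two stamped rings, 54 mm in diameter, centred at y = +72 mm (left) and y = -72 mm (right), x = 0
- board: off-white soldering board, fixed, 90 (x) by 240 (y) mm, 10 mm thick; origin at the centre of its underside; x away from the robot, y to its left (turned up to 12 degrees). Fixed on it: black charcoal block (60 x 50 mm, top 35 mm above the table) at y = +85 mm, green enamel pot (48 mm in diameter, rim 45 mm above the table) at y = -85 mm, x = 0. The free middle is 120 mm wide
- file_center (a point): a small loose file with a yellow handle, 160 mm long, 14 mm wide, 12 mm high, lying along x on the table between pad and board; only in the way. The point is its centre, 6 mm above the table
There are look-alikes about, which are no part of the job. What is shaped like the part that bears jar_blue_center but pink is not meant.

How it is judged (in metres and radians):
At the end, for the whole second after the job is handed in: Steel block flat on the pad within 12 mm of its centre; brass block on it, centred within 10 mm; both square to 12 degrees; blue-lidded jar on the pad within 15 mm of the left ring's centre; crucible on the board within 15 mm of its centre (along each axis); all upright, released, at rest (horizontal distance between block_center and pad below 0.012 m and z of block_center in the frame of pad between 0.013 and 0.021 m and (angle between the x axis of block_center and the x axis of pad, either way round below 0.22 rad or angle between the x axis of block_center and the y axis of pad, either way round below 0.22 rad) and horizontal distance between dome_center and block_center below 0.01 m and z of dome_center in the frame of pad between 0.041 and 0.051 m and (angle between the x axis of dome_center and the x axis of pad, either way round below 0.22 rad or angle between the x axis of dome_center and the y axis of pad, either way round below 0.22 rad) and z of dome_center in the frame of block_center above 0.024 m and x of jar_blue_center in the frame of pad between -0.015 and 0.015 m and y of jar_blue_center in the frame of pad between 0.057 and 0.087 m and z of jar_blue_center in the frame of pad between 0.027 and 0.035 m and x of crucible_center in the frame of board between -0.015 and 0.015 m and y of crucible_center in the frame of board between -0.015 and 0.015 m and z of crucible_center in the frame of board between 0.026 and 0.034 m and angle between each of block_center, dome_center, jar_blue_center, crucible_center's own z axis and vertical below 0.12 rad and linear speed of each of block, dome, jar_blue, crucible below 0.02 m/s); the robot touches nothing.
It fails at once if the red-lidded jar is displaced (more than 25 mm) (distance of jar_red_center from where it was at the start of the episode above 0.025 m).
It fails at once if the crucible is dropped (falls freely some 2 cm or more) (contact force between the fingers and crucible below 0.05 N and linear speed of crucible above 0.6 m/s).
It also fails if it takes over 90 s, if anything falls off the work surface, if the arm or the gripper's body presses on something with over 40 N, if the wrist force passes 120 N, or if a joint passes its speed limit or range.

ROBOT

A 6-joint arm with a two-finger parallel gripper is mounted at the origin on the work surface. World frame = base frame: x ahead of the robot, y to its left, z up, the work surface at z = 0. Lengths are in mm, angles in rad, forces in N, time in s.
With the tool pointing down it reaches from about 275 to 1000 mm from the base axis. Payload 8.4 kg.
Tool frame: the origin (TCP) lies between the finger pads; the fingertips stand 22 mm ahead of it and the grasp point (between the pads) lies 3 mm ahead of it; z points along the fingers, y is the line along which they close (so a half turn about z gives the same grasp; the last joint's range is limited). The gripper opens to 85 mm and grips with 20 to 120 N. Pads are 22 mm wide; open, the fingers measure 114 mm over their backs; the gripper's body (76 mm by 85 mm) begins 54 mm behind the grasp point. The pads swing forward as they close: fully open they stand 13 mm farther back than shut.
Start: joints at [1.228, 0.353, 1.633, -0, 1.155, -0.002], TCP at [208.899, 589.058, 253.281] pointing down, gripper open.
Joint ranges: [-2.63, 2.63], [-0.92, 2.1], [0.06, 2.66], [-1.3, 4.44], [0, 2.69], [-3.02, 3.02]. Speed limits (rad/s): [2.22, 2.22, 2.79, 3.14, 3.14, 3.14].

INTERFACE

Orientations are given as [roll, pitch, yaw] about the fixed x, y, z axes, in that order (R = Rz(yaw) Ry(pitch) Rx(roll)).
In Python, from rig import r, grab_frame gives the robot as it stands.
- The arm moves only by the shell command python3 -m inch 'ROWS' [FORCE]. ROWS is JSON, a list of rows, each a list of 7 numbers: the turn, a rotation vector about the tool's x, y, z as a fraction of full scale, then the shift along the tool's x, y, z as a fraction of full scale, then the closure, from 0 (fully open) to 1 (shut). In form: [[rx, ry, rz, dx, dy, dz, fingers], ...]. A call has 1 to 8 rows; each row shifts and turns the commanded pose from where the row before left it, along the tool's axes as they then stand; what a row does not reach is not made up. Full scale, the value 1, is 2.5 cm for a shift and pi rad for a turn. A row lasts 1/12 s, in which the tool goes at most 41.7 mm and 7.16 degrees, less where a joint would pass 70% of its speed; a pose out of reach is approached as far as the arm can. A call with a number of a shift or a turn outside -1 to 1 is refused whole. A call with a gripper value outside its range is refused whole. The fingers move at their own pace and stop on an object; FORCE is the grip in N (left out, the last holds). Time passes only in rows, so rows that do not move let the fingers close. It gives the time, the measured TCP pose, the force, the opening and the grip force at its end, in the units of the state.
- r.sense(): the state, without advancing time (a new reading comes with each control period).
- grab_frame(name): name is "scene" or "top" or "wrist"; returns a dict with "pixels" (384x512x3 uint8, red, green, blue), "z_map" (384x512 float32, mm along the optical axis (not along the pixel's ray), 0 where there is no reading), "vertical_fov" (degrees; the focal length in pixels is half the picture's height over the tangent of half this angle, whatever the lens; pixels are square), "cx", "cy" (the principal point, pixels), "cam_to_world" (4x4, takes a point from camera to world coordinates). Camera axes: x right, y down, z forward; pixel columns grow to the right and rows downward; lengths in mm; the calibration is good to about 2 mm. The wrist camera is an equidistant fisheye: a pixel r from the principal point sees the ray r / f radians off the axis. A picture is of the moment at which its call begins.
- r.sign_off(): hands the job in; it is judged then, once.
The state is a dict: "clock": time; "qpos": joint angles; "qvel": joint speeds; "joint_efforts": joint torques, N m; "eef_pos": TCP position; "tcp_rot": TCP orientation; "contact_force": force on the tool from outside, world axes, zero at the start; "wrist_torque": the same for the moment, N m; "opening": opening from 0.0 (shut) to 1.0 (fully open); "grasp_force": force on a finger pad.
Only numpy, scipy, OpenCV 4.12 (cv2) and the standard library are available. Lean on these libraries where they do the work, as an engineer would, in place of code of your own. Each camera call takes 0.05 s, during which the arm holds its last target. There are 200 camera calls.

## Working session

There is one attempt and no reset: what is moved stays moved. The work goes in short steps, Python scripts to look and compute and a shell command to move; the robot and the scene stay as the last step left them, time stands still between calls to the robot, and variables do not carry over. Pictures are saved under pics/ and viewed, at most 14 in all, crops included, and the job is handed in when it is done.

```bash
mkdir -p pics; ls
python3 - <<'E'
from rig import r, grab_frame
import cv2,pickle,numpy as np
for n in ("top","scene"):
    f=grab_frame(n); pickle.dump(f,open(n+".pkl","wb"))
    cv2.imwrite(f"pics/{n}0.png",cv2.cvtColor(f["pixels"],cv2.COLOR_RGB2BGR))
    print(n,f["vertical_fov"],f["cx"],f["cy"],np.round(f["cam_to_world"],3).tolist())
print(r.sense())
E
```

```text
pics
top 56.654156909223026 254.06449288316625 194.80644860345504 [[-0.018, -0.987, 0.162, 366.391], [-1.0, 0.019, 0.005, 3.542], [-0.008, -0.162, -0.987, 921.567], [0.0, 0.0, 0.0, 1.0]]
scene 47.23868762303395 253.32367134369167 194.46201227651332 [[0.213, 0.801, -0.56, 1109.819], [0.977, -0.178, 0.116, -132.212], [-0.007, -0.571, -0.821, 917.327], [0.0, 0.0, 0.0, 1.0]]
{'clock': 0.1, 'qpos': array([ 1.22760892e+00,  3.53606075e-01,  1.63401998e+00, -2.90099241e-05,
        1.15519244e+00, -2.39486851e-03]), 'qvel': array([-0.00020659, -0.00144815, -0.00056427,  0.00016188, -0.00036525,
       -0.00027126]), 'joint_efforts': array([ 1.16759488e-04, -6.06360126e+01, -3.42822325e+01,  4.15309967e-05,
        3.99683719e-03, -1.02527250e-05]), 'eef_pos': array([208.77485847, 588.7005295 , 252.63677647]), 'tcp_rot': array([-3.14036675e+00,  2.35901925e-05,  2.80081185e+00]), 'contact_force': array([-0.0649042 , -0.02546788,  0.33281561]), 'wrist_torque': array([ 0.04294795, -0.02170455, -0.02094348]), 'grasp_force': 0.0, 'opening': 1.0048973292634362}
```

View pics/top0.png

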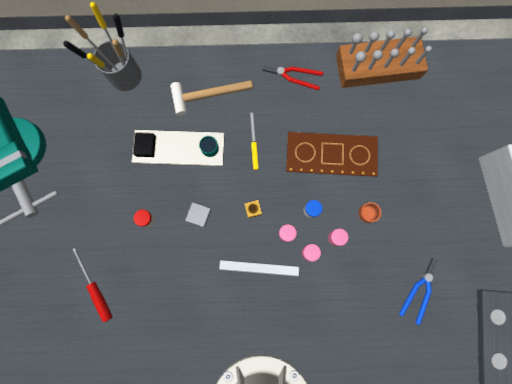

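View pics/scene0.png

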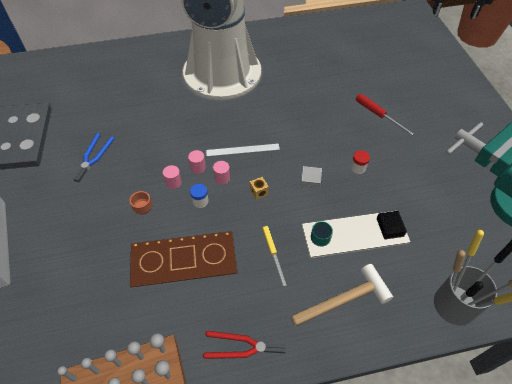

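Top view: blue-lidded jar (313,208); look-alike pink-lidded jars at (288,233), (312,253), (340,237); red jar (142,218), steel block (198,215), brass cube (253,208), crucible (371,212), pad (332,154) with rivets on the near edge, board (178,148), file (254,140). The jar meant is the blue one at (313,208), the only one with a blue lid. I'll confirm it in a crop and measure.

```bash
cat > h.py <<'E'
import numpy as np,cv2
def pts(f):
    H,W=f["z_map"].shape; F=H/2/np.tan(np.radians(f["vertical_fov"]/2)); z=f["z_map"].astype(float)
    u,v=np.meshgrid(np.arange(W),np.arange(H)); T=f["cam_to_world"]
    return np.stack([(u-f["cx"])/F*z,(v-f["cy"])/F*z,z],-1)@T[:3,:3].T+T[:3,3]
def ray(f,uv,h):
    F=f["pixels"].shape[0]/2/np.tan(np.radians(f["vertical_fov"]/2));T=f["cam_to_world"];uv=np.atleast_2d(uv).astype(float)
    d=np.c_[(uv[:,0]-f["cx"])/F,(uv[:,1]-f["cy"])/F,np.ones(len(uv))]@T[:3,:3].T
    return (T[:3,3]+d*((h-T[2,3])/d[:,2])[:,None])[:,:2]
def rect(f,m,h):
    m=cv2.morphologyEx(m.astype(np.uint8),cv2.MORPH_OPEN,np.ones((2,2)))
    c=max(cv2.findContours(m,cv2.RETR_EXTERNAL,cv2.CHAIN_APPROX_NONE)[0],key=cv2.contourArea)
    return cv2.minAreaRect(ray(f,c[:,0],h).astype(np.float32))
E
python3 - <<'E'
import pickle,cv2,numpy as np
from h import *
for n in ("top","scene"):
    f=pickle.load(open(n+".pkl","rb")); P=pts(f); hsv=cv2.cvtColor(f["pixels"],cv2.COLOR_RGB2HSV)
    H,S,V=[hsv[...,i].astype(int) for i in range(3)]
    x,y,z=P[...,0],P[...,1],P[...,2]; print(n,"table z",np.median(z[200:330,150:400]))
    area=(x>250)&(x<640)&(abs(y)<420)
    for nm,m,h in [("blue",(H>100)&(H<130)&(S>150)&(z>40)&(z<60),50),("red",((H<6)|(H>174))&(S>170)&(z>40)&(z<60),50),
      ("steel",(S<40)&(V>120)&(z>16)&(z<30)&(x<480),22),("brass",(H>15)&(H<35)&(z>28)&(x<470)&(y<60),36),
      ("cruc",(H<14)&(S>80)&(z>30)&(z<50)&(y<-150)&(x<480),40),
      ("pad",(H<20)&(S>80)&(z<14)&(z>-3)&(x>430)&(x<600)&(y<-40)&(y>-340),6),("board",(S<40)&(V>180)&(z>5)&(z<16)&(x>450)&(x<600),10),
      ("char",(V<50)&(z>28)&(z<44)&(y>150)&(y<420)&(x>440)&(x<600),35),("pot",(H>60)&(H<100)&(S>60)&(z>38)&(x>440)&(x<600)&(y<250)&(y>50),45),
      ("file",(H>20)&(H<35)&(S>150)&(z<22)&(x>460)&(y>-60)&(y<60),12)]:
        m=m&area
        try:
            r=rect(f,m,h); print(nm,m.sum(),np.round(r[0],1),np.round(r[1],1),round(r[2],1),"zmed",round(np.median(z[m]),1),"cen",np.round(ray(f,np.argwhere(m)[:,::-1].mean(0),h)[0],1))
        except Exception as e: print(nm,e)
f=pickle.load(open("top.pkl","rb"))
c=f["pixels"][115:275,120:400,::-1]; cv2.imwrite("pics/crop.png",cv2.resize(c,None,fx=2.8,fy=2.8,interpolation=cv2.INTER_CUBIC))
E
```

```text
top table z 1.392830814960064
blue 222 [ 471.7 -141. ] [39.5 39.6] 88.9 zmed 51.3 cen [ 474.6 -137.9]
red 219 [456.2 282.3] [40. 37.] 88.9 zmed 50.8 cen [458.6 284.5]
steel 291 [462.6 150.9] [49.6 43.1] 70.5 zmed 23.1 cen [458.7 141.5]
brass 144 [461.1   6.8] [35. 10.] 88.9 zmed 921.6 cen [709.7  93.8]
cruc 106 [ 457.  -283.3] [39.1 50.5] 2.8 zmed 39.5 cen [ 457.  -280.4]
pad 1211 [ 580.7 -199.5] [240.   35.1] 88.9 zmed 7.4 cen [ 567.4 -220.4]
board max() iterable argument is empty
char max() iterable argument is empty
pot max() iterable argument is empty
file 109 [609.    2.9] [13.2 54.2] 89.0 zmed 12.7 cen [611.7   5.2]
scene table z 0.8347833749428446
blue 215 [ 483.7 -136.5] [38.8 45.1] 81.2 zmed 49.8 cen [ 479.8 -138. ]
red 176 [469.3 285.8] [37.9 44.5] 70.2 zmed 49.5 cen [464.8 283.8]
steel 222 [469.5 156.2] [48.6 43. ] 72.6 zmed 22.0 cen [463.5 158.1]
brass 33 [468.2  14.1] [ 8. 29.] 2.9 zmed 36.2 cen [465.6  11.6]
cruc 107 [ 458.1 -279.7] [27.  48.3] 10.6 zmed 38.0 cen [ 457.1 -279.2]
pad 1191 [ 590.6 -194.3] [237.5  36.9] 86.7 zmed 6.2 cen [ 574.7 -216.7]
board max() iterable argument is empty
char max() iterable argument is empty
pot max() iterable argument is empty
file 107 [617.4   5.3] [51.6 12.7] 3.1 zmed 11.4 cen [614.3   3.6]
```

View pics/crop.png

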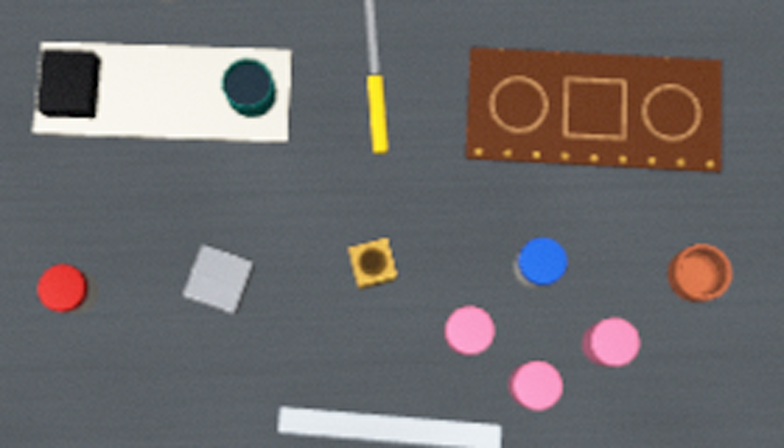

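The crop confirms the blue lid at (543,261), clear of the three pink ones. It also shows the rivets along the near pad edge, so the left ring is at crop (518,104). My area bounds cut off the pad and board, so I'll widen them.

Run:
```python
import pickle,cv2,numpy as np
from h import *
for n in ("top","scene"):
    f=pickle.load(open(n+".pkl","rb")); P=pts(f); hsv=cv2.cvtColor(f["pixels"],cv2.COLOR_RGB2HSV)
    H,S,V=[hsv[...,i].astype(int) for i in range(3)]
    x,y,z=P[...,0],P[...,1],P[...,2]; z=np.where(f["z_map"]>0,z,-99)
    print(n)
    T=f["cam_to_world"][:3,3]
    for nm,m,h in [("blue",(H>100)&(H<130)&(S>150)&(z>46)&(x<560)&(y>-200),50),("steel",(S<60)&(V>120)&(z>18)&(z<30)&(x<520)&(x>400)&(y>80)&(y<240),22),
      ("brass",(z>30)&(z<45)&(x>400)&(x<520)&(y<60)&(y>-50),36),("brasshole",(z>-5)&(z<45)&(V<110)&(x>435)&(x<500)&(y<40)&(y>-30)&(S>60),36),
      ("cruc",(H<14)&(S>80)&(z>34)&(z<50)&(y<-150)&(x<520),40),
      ("pad",(H<25)&(S>80)&(z>2)&(z<14)&(x>520)&(x<720)&(y<-40)&(y>-380),6),("board",(S<50)&(V>150)&(z>5)&(z<16)&(x>520)&(x<720)&(y>40),10),
      ("char",(z>30)&(z<42)&(y>230)&(y<420)&(x>520)&(x<720)&(V<70),35),("pot",(z>40)&(z<52)&(x>520)&(x<720)&(y<250)&(y>50),45)]:
        try:
            r=rect(f,m,h); print(nm,m.sum(),np.round(r[0],1),np.round(r[1],1),round(r[2],1),"zmed",round(np.median(z[m]),1),"cen",np.round(ray(f,np.argwhere(m)[:,::-1].mean(0),h)[0],1))
        except Exception as e: print(nm,e)
```

```text
top
blue 216 [ 472.9 -141. ] [39.4 37.2] 88.9 zmed 51.3 cen [ 475.1 -138.1]
steel 376 [465.6 149.9] [49.1 49.5] 69.5 zmed 23.2 cen [468.1 152.5]
brass 207 [476.    8.7] [36.1 35.8] 13.1 zmed 37.2 cen [478.5  11.3]
brasshole 54 [476.3  11.6] [15.  15.1] 88.9 zmed 37.2 cen [475.8  12.8]
cruc 118 [ 456.3 -282. ] [50.4 39.5] 73.6 zmed 40.4 cen [ 463.3 -281. ]
pad 3604 [ 621.6 -202. ] [238.7 109.2] 85.7 zmed 7.5 cen [ 623.6 -200.7]
board 2111 [645.8 205.2] [239.4  91.3] 86.9 zmed 11.1 cen [645.3 198. ]
char 410 [649.2 288.4] [50.4 56.9] 86.5 zmed 36.2 cen [651.4 291.6]
pot 64 [624.4 104.4] [2.6 2.7] 90.0 zmed 45.5 cen [643.7 121.5]
scene
blue 196 [ 481.  -135.9] [39.8 38.5] 77.5 zmed 49.9 cen [ 475.8 -134.2]
steel 292 [472.9 155.1] [48.9 49. ] 70.3 zmed 22.0 cen [469.6 153.4]
brass 191 [485.7  14.1] [40.2 36.8] 12.7 zmed 36.1 cen [482.   12.2]
brasshole 140 [482.8  15.1] [19.9 21.5] 77.4 zmed 26.1 cen [493.8   7.8]
cruc 130 [ 469.6 -277.8] [50.  49.4] 36.7 zmed 39.1 cen [ 466.8 -280. ]
pad 4451 [ 629.3 -198. ] [238.7 110.1] 85.6 zmed 6.3 cen [ 628.3 -201.6]
board 2241 [653.5 209.9] [238.6  89.5] 86.8 zmed 9.8 cen [655.7 196.7]
char 491 [660.  292.9] [51.5 61.2] 86.1 zmed 34.7 cen [657.3 291.7]
pot 86 [660.5 104.8] [13.2  3.5] 26.0 zmed 43.9 cen [646.9 122.3]
```

```bash
cat > d.py <<'E'
import sys,numpy as np
from rig import r
def delta(x,y,z,yaw):
    s=r.sense(); p=s["eef_pos"]; w=s["tcp_rot"]; a=np.radians(yaw)
    dr=(a-w[2]+np.pi)%(2*np.pi)-np.pi
    d=np.array([x,y,z])-p; X=np.array([np.cos(a),np.sin(a),0]);Y=np.array([np.sin(a),-np.cos(a),0])
    print("t",s["clock"],"pose",np.round(p,1),np.round(np.degrees(w),2),"open",round(s["opening"],3),"F",round(s["grasp_force"],1),np.round(s["contact_force"],1))
    print("rz total %.4f; then dx %.3f dy %.3f dz %.3f"%(-dr/np.pi,d@X/25,d@Y/25,-d[2]/25))
if __name__=="__main__": delta(*map(float,sys.argv[1:5]))
E
python3 -m inch '[[0,0,0.036,0,0,0,0],[0,0,0.036,0,0,0,0],[0,0,0.036,0,0,0,0],[0,0,0.036,0,0,0,0],[0,0,0.036,0,0,0,0],[0,0,0.036,0,0,0,0],[0,0,0.036,0,0,0,0],[0,0,0.036,0,0,0,0]]' 
python3 -m inch '[[0,0,0.036,0,0,0,0],[0,0,0.036,0,0,0,0],[0,0,0.036,0,0,0,0],[0,0,0.036,0,0,0,0],[0,0,0.036,0,0,0,0],[0,0,0.036,0,0,0,0],[0,0,0,0,0,0,0]]'
python3 d.py 469 153 180 70
```

```text
clock: 0.77
eef_pos: [208.8, 588.8, 252.9]
tcp_rot: [-3.141, 0.001, 1.89]
contact_force: [-0.0, -0.0, 1.2]
opening: 0.999
grasp_force: 0.0
clock: 1.35
eef_pos: [208.8, 588.8, 252.9]
tcp_rot: [-3.142, 0.001, 1.212]
contact_force: [0.5, 0.2, 0.4]
opening: 1.001
grasp_force: 0.0
t 1.35 pose [208.8 588.8 252.9] [-1.800e+02  5.000e-02  6.946e+01] open 1.001 F 0.0 [0.5 0.2 0.4]
rz total -0.0030; then dx -12.821 dy 15.742 dz 2.915
```

```bash
python3 -m inch '[[0,0,-0.003,-0.64,0.79,0.14,0],[0,0,0,-0.64,0.79,0.14,0],[0,0,0,-0.64,0.79,0.14,0],[0,0,0,-0.64,0.79,0.14,0],[0,0,0,-0.64,0.79,0.14,0],[0,0,0,-0.64,0.79,0.14,0],[0,0,0,-0.64,0.79,0.14,0],[0,0,0,-0.64,0.79,0.14,0]]' >/dev/null
python3 -m inch '[[0,0,0,-0.64,0.79,0.14,0],[0,0,0,-0.64,0.79,0.14,0],[0,0,0,-0.64,0.79,0.14,0],[0,0,0,-0.64,0.79,0.14,0],[0,0,0,-0.64,0.79,0.14,0],[0,0,0,-0.64,0.79,0.14,0],[0,0,0,-0.64,0.79,0.14,0],[0,0,0,-0.64,0.79,0.14,0]]' >/dev/null
python3 -m inch '[[0,0,0,-0.64,0.79,0.14,0],[0,0,0,-0.64,0.79,0.14,0],[0,0,0,-0.64,0.79,0.14,0],[0,0,0,-0.64,0.79,0.14,0],[0,0,0,0,0,0,0],[0,0,0,0,0,0,0]]' 
python3 d.py 469 153 120 70
python3 - <<'E'
from rig import grab_frame
import cv2,pickle,numpy as np
f=grab_frame("wrist"); pickle.dump(f,open("w.pkl","wb")); cv2.imwrite("pics/w1.png",f["pixels"][...,::-1])
print(f["vertical_fov"],f["cx"],f["cy"],np.round(f["cam_to_world"],3).tolist())
E
```

```text
clock: 3.18
eef_pos: [472.9, 153.5, 183.0]
tcp_rot: [-3.141, 0.0, 1.228]
contact_force: [-0.5, 0.5, -0.5]
opening: 1.001
grasp_force: 0.0
t 3.1833 pose [472.9 153.5 183. ] [-1.7997e+02  2.0000e-02  7.0340e+01] open 1.001 F 0.0 [-0.5  0.5 -0.5]
rz total 0.0019; then dx -0.073 dy -0.138 dz 2.519
65.70646984690485 258.7867921685797 188.82535718602716 [[0.942, -0.322, -0.095, 497.495], [-0.336, -0.903, -0.268, 221.707], [0.0, 0.284, -0.959, 302.465], [0.0, 0.0, 0.0, 1.0]]
```

View pics/w1.png

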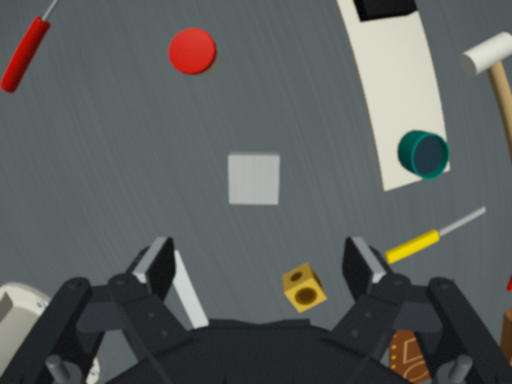

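The wrist view shows the steel block at (254,179), square to the fingers, with nothing in the way. I'll locate it with the fisheye model.

```bash
cat >> h.py <<'E'
def wray(f,uv,h):
    F=f["pixels"].shape[0]/2/np.tan(np.radians(f["vertical_fov"]/2));T=f["cam_to_world"];uv=np.atleast_2d(uv).astype(float)
    a=uv-[f["cx"],f["cy"]]; rr=np.linalg.norm(a,axis=1)+1e-9; t=rr/F
    d=np.c_[a/rr[:,None]*np.sin(t)[:,None],np.cos(t)]@T[:3,:3].T
    return (T[:3,3]+d*((h-T[2,3])/d[:,2])[:,None])[:,:2]
def blob(f,lo,hi,box,h):
    "hsv mask inside box (u0,v0,u1,v1): minAreaRect and area centroid on plane z=h, wrist cam"
    m=cv2.inRange(cv2.cvtColor(f["pixels"],cv2.COLOR_RGB2HSV),lo,hi); k=np.zeros_like(m); u0,v0,u1,v1=box; k[v0:v1,u0:u1]=m[v0:v1,u0:u1]
    c=max(cv2.findContours(k,cv2.RETR_EXTERNAL,cv2.CHAIN_APPROX_NONE)[0],key=cv2.contourArea)[:,0]
    q=wray(f,c,h).astype(np.float32); R=cv2.minAreaRect(q); C=cv2.minEnclosingCircle(q)
    M=cv2.moments(c.reshape(-1,1,2)); uv=(M["m10"]/M["m00"],M["m01"]/M["m00"])
    return np.round(uv,1),np.round(R[0],1),np.round(R[1],1),round(R[2],1),"cen",np.round(wray(f,uv,h)[0],1),"circ",np.round(C[0],1),round(C[1],1)
E
python3 - <<'E'
import pickle
from h import *
f=pickle.load(open("w.pkl","rb"))
print(f["pixels"][179,254],f["pixels"][120,254])
print("steel",*blob(f,(0,0,140),(180,40,255),(200,130,310,230),22))
print("brass",*blob(f,(10,100,60),(35,255,255),(270,250,340,320),36))
E
```

```text
[171 175 171] [ 91 100 103]
steel [253.3 178.9] [467.7 154.1] [49.9 49.6] 69.0 cen [468.  154.8] circ [467.4 153.9] 33.8
brass [303.1 287.7] [478.3  24. ] [40.6 56.7] 12.3 cen [478.8  25.2] circ [478.6  23.5] 33.6
```

```bash
python3 d.py 468 154 27 69.6
python3 -m inch '[[0,0,0.004,-0.05,-0.2,0.8,0],[0,0,0,0,0,1,0],[0,0,0,0,0,1,0],[0,0,0,0,0,1,0],[0,0,0,0,0,1,0],[0,0,0,0,0,0.9,0],[0,0,0,0,0,0.35,0],[0,0,0,0,0,0,0]]'
python3 d.py 468 154 26 69.6
```

```text
t 3.2333 pose [472.5 154.3 183.1] [-1.7996e+02  1.0000e-02  7.0360e+01] open 1.0 F 0.0 [-0.  -1.   0.2]
rz total 0.0042; then dx -0.073 dy -0.166 dz 6.243
clock: 3.9
eef_pos: [465.9, 155.3, 30.5]
tcp_rot: [-3.139, 0.002, 1.216]
contact_force: [-0.9, -0.3, 0.4]
opening: 0.997
grasp_force: 0.0
t 3.9 pose [465.9 155.3  30.5] [-1.7983e+02  1.3000e-01  6.9700e+01] open 0.997 F 0.0 [-0.9 -0.3  0.4]
rz total 0.0006; then dx -0.020 dy 0.099 dz 0.179
```

```bash
python3 -m inch '[[0,0,0,0,0.08,0.14,0],[0,0,0,0,0,0,1],[0,0,0,0,0,0,1],[0,0,0,0,0,0,1],[0,0,0,0,0,0,1],[0,0,0,0,0,0,1],[0,0,0,0,0,0,1],[0,0,0,0,0,0,1]]' 60
python3 -m inch '[[0,0,0,0,0,-0.3,1],[0,0,0,0,0,-0.7,1],[0,0,0,0,0,-1,1],[0,0,0,0,0,-1,1],[0,0,0,0,0,-0.5,1],[0,0,0,0,0,0,1]]'
python3 d.py 626 -201 90 85.65
```

```text
clock: 4.57
eef_pos: [469.5, 154.5, 29.9]
tcp_rot: [3.141, -0.001, 1.214]
contact_force: [-5.0, 1.2, 12.0]
opening: 0.568
grasp_force: 61.3
clock: 5.07
eef_pos: [471.1, 154.7, 119.1]
tcp_rot: [3.137, -0.003, 1.214]
contact_force: [0.7, 0.2, -4.5]
opening: 0.562
grasp_force: 65.0
t 5.0667 pose [471.1 154.7 119.1] [179.77  -0.18  69.57] open 0.562 F 65.0 [ 0.7  0.2 -4.5]
rz total -0.0893; then dx -13.718 dy 7.259 dz 1.166
```

```bash
python3 -m inch '[[0,0,-0.03,0,0,0,1],[0,0,-0.03,0,0,0,1],[0,0,-0.029,0,0,0,1],[0,0,0,-0.5,0.27,0,1],[0,0,0,-0.83,0.44,0,1],[0,0,0,-0.83,0.44,0,1],[0,0,0,-0.83,0.44,0,1],[0,0,0,-0.83,0.44,0,1]]' >/dev/null
python3 -m inch '[[0,0,0,-0.83,0.44,0,1],[0,0,0,-0.83,0.44,0,1],[0,0,0,-0.83,0.44,0,1],[0,0,0,-0.83,0.44,0,1],[0,0,0,-0.83,0.44,0,1],[0,0,0,-0.83,0.44,0,1],[0,0,0,-0.83,0.44,0,1],[0,0,0,-0.83,0.44,0,1]]' >/dev/null
python3 -m inch '[[0,0,0,-0.83,0.44,0,1],[0,0,0,-0.83,0.44,0,1],[0,0,0,-0.83,0.44,0,1],[0,0,0,-0.55,0.3,0,1],[0,0,0,0,0,0,1],[0,0,0,0,0,0,1]]' 
python3 d.py 626 -201 90 85.65
python3 - <<'E'
from rig import grab_frame
import cv2,pickle,numpy as np
f=grab_frame("wrist"); pickle.dump(f,open("w.pkl","wb")); cv2.imwrite("pics/w2.png",f["pixels"][...,::-1])
E
```

```text
clock: 6.9
eef_pos: [621.6, -196.4, 115.0]
tcp_rot: [-3.14, -0.001, 1.492]
contact_force: [-0.5, -0.1, -5.1]
opening: 0.562
grasp_force: 64.9
t 6.9 pose [ 621.6 -196.4  115. ] [-1.7991e+02 -3.0000e-02  8.5510e+01] open 0.562 F 64.9 [-0.5 -0.1 -5.1]
rz total -0.0008; then dx -0.171 dy 0.190 dz 0.999
```

View pics/w2.png

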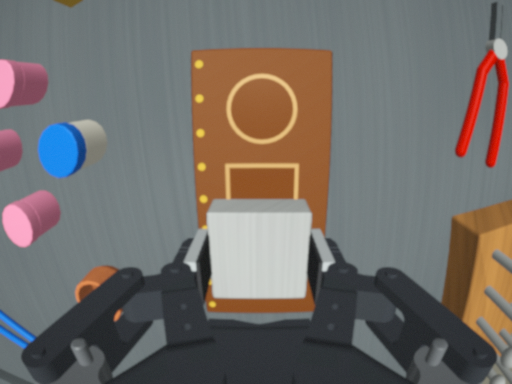

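The wrist view shows the block held square. The left ring is at (262,108) and the square outline's left side runs from (226,165) to (298,165). Next I measure the ring and refine the pad centre.

Run:
```python
import pickle
from h import *
f=pickle.load(open("w.pkl","rb"))
m=cv2.inRange(cv2.cvtColor(f["pixels"],cv2.COLOR_RGB2HSV),(10,60,170),(30,200,255))
n,l,st,ce=cv2.connectedComponentsWithStats(m)
for i in range(1,n):
    if st[i,4]>60:
        q=wray(f,np.argwhere(l==i)[:,::-1],6).astype(np.float32); R=cv2.minAreaRect(q); print(st[i],np.round(R[0],1),np.round(R[1],1),round(R[2],1))
print("ring+square pixels above; pad:")
m=cv2.inRange(cv2.cvtColor(f["pixels"],cv2.COLOR_RGB2HSV),(3,80,40),(30,255,255)); m[195:]=0; m[:,:180]=0;m[:,340:]=0
c=max(cv2.findContours(m,0,1)[0],key=cv2.contourArea)[:,0]
for v in (70,100,130,160,185):
    u=np.where(m[v]>0)[0]; print(np.round(wray(f,[[u[0],v],[u[-1],v]],6),1).tolist())
```

```text
[194  59  10  10  81] [584.1 -88.6] [7.3 7.1] 85.5
[ 225   73   73   72 1312] [ 628.9 -128.3] [54.9 55. ] 85.7
[194  94  10  10  80] [ 581.8 -116. ] [7.  7.1] 83.4
[195 128  10  10  78] [ 579.8 -142.5] [7.1 7.2] 84.0
[197 162   9  10  74] [ 577.9 -169.6] [7.4 6.5] 83.1
[224 162  76  38 794] [ 624.9 -185.1] [30.6 59.6] 85.6
[199 194   9  10  66] [ 576.2 -196.5] [6.8 7. ] 38.2
[ 464  224   48  115 3117] [ 904.8 -362.6] [ 86.4 229.4] 24.3
[ 75 268  33  34 332] [ 435.  -281.8] [71.7 15.1] 33.6
ring+square pixels above; pad:
[[577.8, -92.9], [684.9, -101.0]]
[[576.5, -116.5], [683.4, -124.6]]
[[574.9, -140.0], [681.4, -148.1]]
[[572.8, -163.8], [679.8, -172.0]]
[[571.8, -184.4], [678.6, -192.7]]
```

```bash
python3 -m inch '[[0,0,0,-0.16,0.12,0.4,1],[0,0,0,0,0,0.8,1],[0,0,0,0,0,0.8,1],[0,0,0,0,0,0.6,1],[0,0,0,0,0,0.3,1],[0,0,0,0,0,0,1],[0,0,0,0,0,0,1]]' 
python3 d.py 624.5 -200.5 37 85.65
```

```text
clock: 7.53
eef_pos: [624.7, -199.7, 43.2]
tcp_rot: [-3.141, -0.0, 1.494]
contact_force: [0.9, -0.2, -5.0]
opening: 0.566
grasp_force: 64.8
t 7.5333 pose [ 624.7 -199.7   43.2] [-1.7995e+02 -1.0000e-02  8.5620e+01] open 0.566 F 64.8 [ 0.9 -0.2 -5. ]
rz total -0.0001; then dx -0.032 dy -0.006 dz 0.249
```

```bash
python3 -m inch '[[0,0,0,-0.03,0,0.12,1],[0,0,0,0,0,0.1,1],[0,0,0,0,0,0.04,1],[0,0,0,0,0,0,1]]'; python3 -m inch '[[0,0,0,0,0,0.04,1],[0,0,0,0,0,0,1]]'
```

```text
clock: 7.87
eef_pos: [624.9, -201.0, 37.3]
tcp_rot: [3.141, 0.0, 1.494]
contact_force: [-0.8, 0.4, -4.1]
opening: 0.566
grasp_force: 64.9
clock: 8.03
eef_pos: [624.9, -201.0, 36.2]
tcp_rot: [3.141, 0.0, 1.494]
contact_force: [0.9, 0.4, -5.6]
opening: 0.562
grasp_force: 64.9
```

```bash
python3 -m inch '[[0,0,0,0,0,0.04,1],[0,0,0,0,0,0.02,1],[0,0,0,0,0,0,1]]'; python3 -m inch '[[0,0,0,0,0,0.04,1],[0,0,0,0,0,0.02,1],[0,0,0,0,0,0,1]]'
```

```text
clock: 8.28
eef_pos: [625.0, -201.0, 36.0]
tcp_rot: [3.141, 0.0, 1.494]
contact_force: [-5.1, 1.1, 9.8]
opening: 0.567
grasp_force: 66.4
clock: 8.53
eef_pos: [625.0, -201.0, 35.9]
tcp_rot: [3.141, 0.0, 1.494]
contact_force: [-9.0, 3.3, 22.1]
opening: 0.568
grasp_force: 68.0
```

```bash
python3 -m inch '[[0,0,0,0,0,-0.06,1],[0,0,0,0,0,0,0.1],[0,0,0,0,0,0,0.1],[0,0,0,0,0,0,0.1],[0,0,0,0,0,-0.2,0.1],[0,0,0,0,0,-0.6,0],[0,0,0,0,0,-1,0],[0,0,0,0,0,-1,0]]'
python3 -m inch '[[0,0,-0.032,0,0,-1,0],[0,0,-0.032,0,0,-0.5,0],[0,0,-0.032,0,0,0,0],[0,0,0,0,0,0,0]]'
python3 - <<'E'
from rig import grab_frame
import cv2,pickle,numpy as np
f=grab_frame("wrist"); pickle.dump(f,open("w.pkl","wb")); cv2.imwrite("pics/w3.png",f["pixels"][...,::-1])
E
python3 d.py 480 12 150 103
```

```text
clock: 9.2
eef_pos: [624.5, -200.9, 105.7]
tcp_rot: [-3.14, -0.0, 1.494]
contact_force: [0.6, 0.1, -0.1]
opening: 0.999
grasp_force: 0.0
clock: 9.53
eef_pos: [625.8, -201.3, 144.7]
tcp_rot: [3.139, 0.002, 1.8]
contact_force: [-1.0, 1.1, -0.9]
opening: 0.999
grasp_force: 0.0
t 9.5833 pose [ 625.2 -201.1  143.6] [1.7992e+02 5.0000e-02 1.0278e+02] open 0.998 F 0.0 [-0.6 -0.2  0.4]
rz total -0.0012; then dx 9.611 dy -3.741 dz -0.257
```

View pics/w3.png

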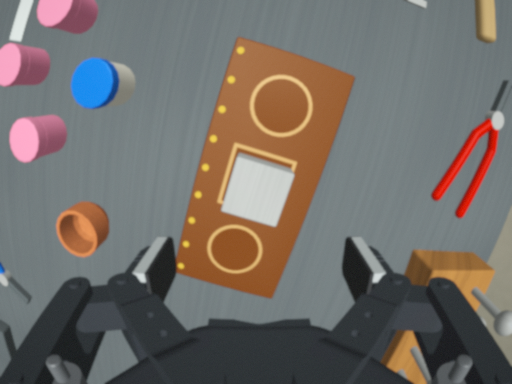

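The steel block at (258,190) is square to the pad but sits a little toward the lower right of the square outline. I'll measure that offset.

Run:
```python
import pickle
from h import *
f=pickle.load(open("w.pkl","rb"))
hsv=cv2.cvtColor(f["pixels"],cv2.COLOR_RGB2HSV)
print("block",*blob(f,(0,0,140),(180,40,255),(205,135,310,240),28))
m=cv2.inRange(hsv,(10,60,150),(30,200,255))
n,l,st,ce=cv2.connectedComponentsWithStats(m)
for i in range(1,n):
    if st[i,4]>250 and st[i,0]>180 and st[i,0]<340:
        q=wray(f,np.argwhere(l==i)[:,::-1],6).astype(np.float32); print(st[i],np.round(cv2.fitEllipse(q)[0],1),np.round(cv2.minAreaRect(q),1) if 0 else cv2.minAreaRect(q))
```

```text
block [257.1 189.7] [ 625.3 -201. ] [52.7 49.7] 85.6 cen [ 625.  -200.1] circ [ 625.3 -201.2] 34.9
[  181    38   172   237 19457] [ 623.5 -180.9] ((623.9439697265625, -191.02169799804688), (219.0198211669922, 105.80844116210938), 85.60481262207031)
```

```bash
python3 - <<'E'
import pickle
from h import *
f=pickle.load(open("w.pkl","rb"))
hsv=cv2.cvtColor(f["pixels"],cv2.COLOR_RGB2HSV)
m=cv2.inRange(hsv,(10,60,175),(30,190,255))
n,l,st,ce=cv2.connectedComponentsWithStats(m)
for i in range(1,n):
    if st[i,4]>150 and 180<st[i,0]<340:
        q=wray(f,np.argwhere(l==i)[:,::-1],6).astype(np.float32); print(st[i],np.round(cv2.minEnclosingCircle(q)[0],1),cv2.minAreaRect(q))
E
python3 -m inch '[[0,0,0,0.5,-0.18,0,0],[0,0,0,0.85,-0.33,0,0],[0,0,0,0.85,-0.33,0,0],[0,0,0,0.85,-0.33,0,0],[0,0,0,0.85,-0.33,0,0],[0,0,0,0.85,-0.33,0,0],[0,0,0,0.85,-0.33,0,0],[0,0,0,0.85,-0.33,0,0]]' >/dev/null
python3 -m inch '[[0,0,0,0.85,-0.33,0,0],[0,0,0,0.85,-0.33,0,0],[0,0,0,0.85,-0.33,0,0],[0,0,0,0.6,-0.25,0,0],[0,0,0,0,0,0,0],[0,0,0,0,0,0,0]]' >/dev/null
python3 - <<'E'
from rig import grab_frame
import cv2,pickle,numpy as np
f=grab_frame("wrist"); pickle.dump(f,open("w.pkl","wb")); cv2.imwrite("pics/w4.png",f["pixels"][...,::-1])
from h import *
print("brass",*blob(f,(10,100,60),(35,255,255),(180,130,340,260),36))
E
python3 d.py 480 12 27 103
```

```text
[ 249   74   64   64 1069] [ 629.1 -128.3] ((629.052001953125, -128.47311401367188), (54.62147903442383, 55.05958557128906), 14.238840103149414)
[217 142  81  63 728] [ 623.8 -199.6] ((623.7052001953125, -199.60475158691406), (59.737091064453125, 59.687435150146484), 85.78836059570312)
[207 224  56  50 686] [ 618.4 -271.4] ((618.3695068359375, -271.4750061035156), (54.69184494018555, 55.04948425292969), 13.431709289550781)
brass [256.8 190.7] [477.5  16.2] [36.1 42.4] 12.9 cen [477.4  16.6] circ [477.4  15.3] 26.3
t 10.8 pose [480.2  12.4 142. ] [-1.8000e+02  1.0000e-02  1.0284e+02] open 0.998 F 0.0 [0.1 0.8 0.1]
rz total -0.0009; then dx -0.014 dy -0.013 dz 4.599
```

View pics/w4.png

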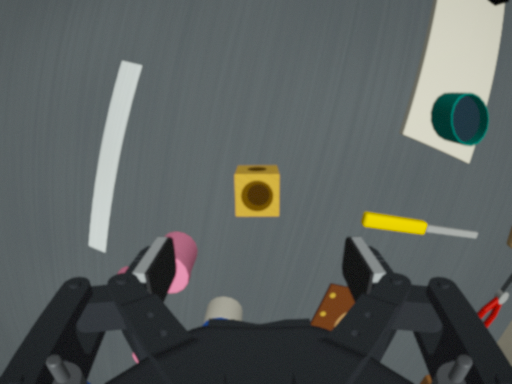

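Pad centre is (623.8,-199.7) and the steel block is about 1.7 mm off, which is fine. The brass cube's top face is centred near (257,196), square to the fingers, and the fingers are clear of the pink jar at (180,262).

```bash
python3 -m inch '[[0,0,0,0.06,-0.08,0.6,0],[0,0,0,0,0,1,0],[0,0,0,0,0,1,0],[0,0,0,0,0,1,0],[0,0,0,0,0,0.6,0],[0,0,0,0,0,0.06,0],[0,0,0,0,0,0,0]]' >/dev/null
python3 d.py 478.2 13 34 102.9
python3 -m inch '[[0,0,0,0,0,0,1],[0,0,0,0,0,0,1],[0,0,0,0,0,0,1],[0,0,0,0,0,0,1],[0,0,0,0,0,0,1],[0,0,0,0,0,0,1],[0,0,0,0,0,0,1],[0,0,0,0,0,0,1]]' 60
python3 -m inch '[[0,0,0,0,0,-0.3,1],[0,0,0,0,0,-0.8,1],[0,0,0,0,0,-1,1],[0,0,0,0,0,-1,1],[0,0,0,0,0,-1,1],[0,0,0,0,0,0,1]]'
python3 d.py 625.1 -200.5 130 85.65
```

```text
t 11.3833 pose [477.9  12.7  34.8] [-1.7988e+02 -2.0000e-02  1.0279e+02] open 0.998 F 0.0 [-0.1 -0.4  1.2]
rz total -0.0006; then dx 0.010 dy 0.015 dz 0.031
clock: 12.05
eef_pos: [478.5, 13.2, 36.6]
tcp_rot: [3.141, 0.0, 1.796]
contact_force: [-2.4, -0.6, 10.3]
opening: 0.406
grasp_force: 60.2
clock: 12.55
eef_pos: [480.5, 13.4, 142.4]
tcp_rot: [3.135, 0.001, 1.796]
contact_force: [2.2, 0.3, -4.2]
opening: 0.406
grasp_force: 61.6
t 12.55 pose [480.5  13.4 142.4] [1.7963e+02 7.0000e-02 1.0288e+02] open 0.406 F 61.6 [ 2.2  0.3 -4.2]
rz total 0.0957; then dx -8.091 dy 6.416 dz 0.497
```

```bash
python3 -m inch '[[0,0,0.032,0,0,0,1],[0,0,0.032,0,0,0,1],[0,0,0.032,0,0,0,1],[0,0,0,-0.4,0.32,0,1],[0,0,0,-0.7,0.56,0,1],[0,0,0,-0.7,0.56,0,1],[0,0,0,-0.7,0.56,0,1],[0,0,0,-0.7,0.56,0,1]]' >/dev/null
python3 -m inch '[[0,0,0,-0.7,0.56,0,1],[0,0,0,-0.7,0.56,0,1],[0,0,0,-0.7,0.56,0,1],[0,0,0,-0.7,0.56,0,1],[0,0,0,-0.7,0.56,0,1],[0,0,0,-0.7,0.56,0,1],[0,0,0,-0.7,0.56,0.3,1],[0,0,0,0,0,0,1]]' >/dev/null
python3 d.py 625.1 -200.5 70 85.65
python3 - <<'E'
from rig import grab_frame
import cv2,pickle,numpy as np
f=grab_frame("wrist"); pickle.dump(f,open("w.pkl","wb")); cv2.imwrite("pics/w5.png",f["pixels"][...,::-1])
E
```

```text
t 13.8833 pose [ 625.7 -204.9  128.9] [1.7994e+02 8.0000e-02 8.5670e+01] open 0.406 F 61.6 [ 0.2 -0.1 -3.6]
rz total 0.0001; then dx 0.173 dy -0.038 dz 2.355
```

View pics/w5.png

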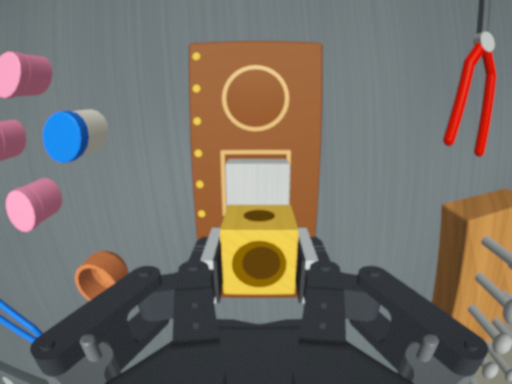

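The cube is held square above the steel block, with its top face spanning about (222,236) to (297,295). I'll work out its centre relative to the TCP.

Run:
```python
import pickle
from h import *
f=pickle.load(open("w.pkl","rb"))
hsv=cv2.cvtColor(f["pixels"],cv2.COLOR_RGB2HSV)
m=cv2.inRange(hsv,(10,100,60),(35,255,255)); col=m[200:305,240]; 
print("V profile col 232:",[(v,int(hsv[v,232,2])) for v in range(202,302,4)])
# top-face hollow
k=cv2.inRange(hsv,(0,0,0),(180,255,130)); k[:238]=0;k[292:]=0;k[:,:226]=0;k[:,295:]=0
c=max(cv2.findContours(k,0,1)[0],key=cv2.contourArea)[:,0]; q=wray(f,c,128.3).astype(np.float32); print(cv2.minEnclosingCircle(q),c.min(0),c.max(0))
for uv in ([222,295],[297,295]): print(wray(f,uv,128.3))
print("block now",*blob(f,(0,0,140),(180,40,255),(215,155,300,206),28))
```

```text
V profile col 232: [(202, 210), (206, 190), (210, 189), (214, 192), (218, 192), (222, 191), (226, 191), (230, 231), (234, 244), (238, 244), (242, 239), (246, 242), (250, 242), (254, 233), (258, 210), (262, 181), (266, 184), (270, 213), (274, 239), (278, 239), (282, 241), (286, 240), (290, 241), (294, 185), (298, 119)]
((627.1429443359375, -204.24407958984375), 9.312835693359375) [242 246] [280 279]
[[ 606.51249427 -221.81081338]]
[[ 643.76254422 -224.67522755]]
block now [257.3 181.1] [ 626.2 -192.4] [36.  49.2] 85.7 cen [ 626.2 -191.7] circ [ 625.8 -193.8] 29.0
```

```bash
python3 -m inch '[[0,0,0,0.15,-0.03,0.5,1],[0,0,0,0,0,0.9,1],[0,0,0,0,0,0.7,1],[0,0,0,0,0,0.25,1],[0,0,0,0,0,0,1],[0,0,0,0,0,0,1]]' 
python3 d.py 625.1 -200.8 65 85.65
```

```text
clock: 14.43
eef_pos: [623.3, -196.7, 71.5]
tcp_rot: [-3.141, -0.0, 1.495]
contact_force: [-0.5, -0.7, -3.0]
opening: 0.406
grasp_force: 61.5
t 14.4333 pose [ 623.3 -196.7   71.5] [-1.7994e+02 -2.0000e-02  8.5650e+01] open 0.406 F 61.5 [-0.5 -0.7 -3. ]
rz total -0.0000; then dx -0.158 dy 0.085 dz 0.260
```

```bash
python3 -m inch '[[0,0,0,-0.15,0.08,0,1],[0,0,0,0,0,0.1,1],[0,0,0,0,0,0.08,1],[0,0,0,0,0,0.03,1],[0,0,0,0,0,0,1],[0,0,0,0,0,0,1]]' 
python3 d.py 625.1 -200.8 65 85.65
```

```text
clock: 14.93
eef_pos: [625.4, -201.2, 66.7]
tcp_rot: [3.141, -0.0, 1.494]
contact_force: [0.5, -0.3, -4.5]
opening: 0.406
grasp_force: 61.6
t 14.9333 pose [ 625.4 -201.2   66.7] [179.99  -0.    85.59] open 0.406 F 61.6 [ 0.5 -0.3 -4.5]
rz total -0.0003; then dx 0.015 dy -0.012 dz 0.067
```

```bash
python3 -m inch '[[0,0,0,0.01,0,0.04,1],[0,0,0,0,0,0.03,1],[0,0,0,0,0,0,1],[0,0,0,0,0,0,1]]'; python3 -m inch '[[0,0,0,0,0,0.04,1],[0,0,0,0,0,0,1],[0,0,0,0,0,0,1]]'
```

```text
clock: 15.27
eef_pos: [625.4, -200.9, 64.8]
tcp_rot: [-3.142, -0.0, 1.494]
contact_force: [-0.1, -0.3, -4.2]
opening: 0.406
grasp_force: 61.7
clock: 15.52
eef_pos: [625.4, -200.9, 64.7]
tcp_rot: [3.142, 0.0, 1.494]
contact_force: [-2.8, 1.3, 7.3]
opening: 0.41
grasp_force: 62.7
```

```bash
python3 -m inch '[[0,0,0,0,0,-0.02,1],[0,0,0,0,0,0,0.3],[0,0,0,0,0,0,0.3],[0,0,0,0,0,0,0.2],[0,0,0,0,0,-0.2,0.2],[0,0,0,0,0,-0.8,0],[0,0,0,0,0,-1,0],[0,0,0,0,0,-1,0]]'
python3 d.py 475.5 -136 150 85.65
```

```text
clock: 16.18
eef_pos: [625.1, -200.8, 139.9]
tcp_rot: [-3.141, -0.0, 1.494]
contact_force: [0.9, -0.2, -0.7]
opening: 0.996
grasp_force: 0.0
t 16.1833 pose [ 625.1 -200.8  139.9] [-1.7994e+02 -1.0000e-02  8.5600e+01] open 0.996 F 0.0 [ 0.9 -0.2 -0.7]
rz total -0.0003; then dx 2.132 dy -6.162 dz -0.403
```

```bash
python3 -m inch '[[0,0,0,0.2,-0.5,-0.4,0],[0,0,0,0.32,-0.94,0,0],[0,0,0,0.32,-0.94,0,0],[0,0,0,0.32,-0.94,0,0],[0,0,0,0.32,-0.94,0,0],[0,0,0,0.32,-0.94,0,0],[0,0,0,0.32,-0.94,0,0],[0,0,0,0,0,0,0]]' >/dev/null
python3 -m inch '[[0,0,0,0,0,0,0],[0,0,0,0,0,0,0]]' >/dev/null
python3 - <<'E'
from rig import grab_frame
import cv2,pickle,numpy as np
f=grab_frame("wrist"); pickle.dump(f,open("w.pkl","wb")); cv2.imwrite("pics/w6.png",f["pixels"][...,::-1])
from h import *
print("blue",*blob(f,(100,140,60),(130,255,255),(180,130,340,260),50))
E
python3 d.py 475.5 -136 28 85.65
```

```text
blue [254.4 197.3] [ 474.9 -136.3] [41. 40.] 85.6 cen [ 474.9 -135.9] circ [ 474.9 -136.5] 21.1
t 17.0667 pose [ 477.8 -136.8  149.9] [1.7989e+02 3.0000e-02 8.5590e+01] open 0.998 F 0.0 [ 0.1 -0.5 -0.4]
rz total -0.0003; then dx 0.024 dy -0.093 dz 4.875
```

View pics/w6.png

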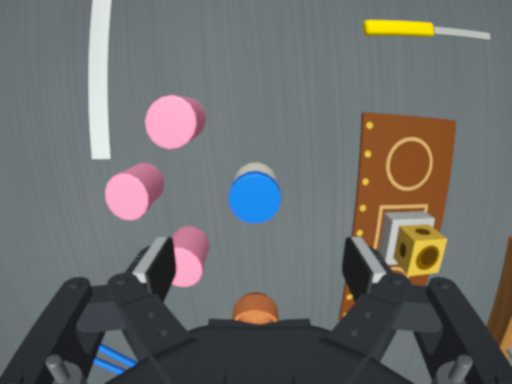

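Wrist view: blue lid at (254,197), nearest pink jars (190,255) and (175,122) clear of the fingers, and the stack is standing on the pad. Now I grasp the jar.

```bash
python3 -m inch '[[0,0,0,0.01,-0.11,0.6,0],[0,0,0,0,0,1,0],[0,0,0,0,0,1,0],[0,0,0,0,0,1,0],[0,0,0,0,0,0.7,0],[0,0,0,0,0,0.4,0],[0,0,0,0,0,0,0]]' >/dev/null
python3 d.py 475 -136.5 32 85.65
python3 -m inch '[[0,0,0,0,0,0,1],[0,0,0,0,0,0,1],[0,0,0,0,0,0,1],[0,0,0,0,0,0,1],[0,0,0,0,0,0,1],[0,0,0,0,0,0,1],[0,0,0,0,0,0,1]]' 30
python3 -m inch '[[0,0,0,0,0,-0.3,1],[0,0,0,0,0,-0.8,1],[0,0,0,0,0,-1,1],[0,0,0,0,0,-1,1],[0,0,0,0,0,-0.6,1],[0,0,0,0,0,0,1]]'
python3 d.py 629 -128.4 125 85.65
```

```text
t 17.65 pose [ 473.3 -135.8   29.9] [-1.7983e+02 -3.0000e-02  8.5590e+01] open 0.999 F 0.0 [-0.3  1.2  0.1]
rz total -0.0003; then dx -0.023 dy 0.072 dz -0.085
clock: 18.23
eef_pos: [474.6, -136.1, 32.9]
tcp_rot: [3.139, 0.0, 1.494]
contact_force: [-0.8, -0.4, 7.2]
opening: 0.483
grasp_force: 29.6
clock: 18.73
eef_pos: [475.6, -136.3, 128.0]
tcp_rot: [3.136, 0.001, 1.494]
contact_force: [0.9, -0.4, -0.5]
opening: 0.483
grasp_force: 30.7
t 18.7333 pose [ 475.6 -136.3  128. ] [1.7968e+02 7.0000e-02 8.5600e+01] open 0.483 F 30.7 [ 0.9 -0.4 -0.5]
rz total -0.0003; then dx 0.782 dy 6.095 dz 0.119
```

```bash
python3 -m inch '[[0,0,0,0.1,0.6,0,1],[0,0,0,0.12,0.94,0,1],[0,0,0,0.12,0.94,0,1],[0,0,0,0.12,0.94,0,1],[0,0,0,0.12,0.94,0,1],[0,0,0,0.12,0.94,0,1],[0,0,0,0.08,0.8,0,1],[0,0,0,0,0,0,1]]' >/dev/null
python3 -m inch '[[0,0,0,0,0,0.5,1],[0,0,0,0,0,1,1],[0,0,0,0,0,1,1],[0,0,0,0,0,0.5,1],[0,0,0,0,0,0.2,1],[0,0,0,0,0,0,1],[0,0,0,0,0,0,1]]' >/dev/null
python3 d.py 629 -128.4 39 85.65
```

```text
t 19.9833 pose [ 627.2 -128.2   44.6] [180.     0.    85.59] open 0.477 F 30.8 [-0.1  0.1 -1. ]
rz total -0.0004; then dx -0.002 dy 0.073 dz 0.224
```

```bash
python3 -m inch '[[0,0,0,0,0.07,0.1,1],[0,0,0,0,0,0.08,1],[0,0,0,0,0,0.04,1],[0,0,0,0,0,0,1],[0,0,0,0,0,0,1]]'; python3 -m inch '[[0,0,0,0,0,0.03,1],[0,0,0,0,0,0,1],[0,0,0,0,0,0,1]]'
```

```text
clock: 20.4
eef_pos: [629.1, -128.3, 39.1]
tcp_rot: [3.141, 0.0, 1.494]
contact_force: [0.6, -0.6, -0.3]
opening: 0.48
grasp_force: 30.8
clock: 20.65
eef_pos: [629.1, -128.3, 39.0]
tcp_rot: [3.141, 0.0, 1.494]
contact_force: [-3.4, 0.2, 6.4]
opening: 0.479
grasp_force: 31.2
```

```bash
python3 -m inch '[[0,0,0,0,0,-0.02,1],[0,0,0,0,0,0,0.3],[0,0,0,0,0,0,0.3],[0,0,0,0,0,0,0.2],[0,0,0,0,0,-0.2,0.2],[0,0,0,0,0,-0.8,0],[0,0,0,0,0,-1,0],[0,0,0,0,0,-1,0]]'
python3 -m inch '[[0,0,0,0,0,-1,0],[0,0,0,0,0,-0.4,0]]' >/dev/null
python3 d.py 465 -280 150 86.8
```

```text
clock: 21.32
eef_pos: [628.5, -128.1, 114.0]
tcp_rot: [-3.14, -0.0, 1.494]
contact_force: [1.1, -1.2, -0.4]
opening: 1.001
grasp_force: 0.0
t 21.4833 pose [ 630.6 -128.6  152.4] [1.7974e+02 3.0000e-02 8.5600e+01] open 0.999 F 0.0 [ 1.6 -0.4  0.1]
rz total -0.0067; then dx -6.418 dy -6.277 dz 0.094
```

```bash
python3 -m inch '[[0,0,-0.0067,0,0,0,0],[0,0,0,-0.5,-0.48,0,0],[0,0,0,-0.7,-0.69,0,0],[0,0,0,-0.7,-0.69,0,0],[0,0,0,-0.7,-0.69,0,0],[0,0,0,-0.7,-0.69,0,0],[0,0,0,-0.7,-0.69,0,0],[0,0,0,-0.7,-0.69,0,0]]' >/dev/null
python3 -m inch '[[0,0,0,-0.7,-0.69,0,0],[0,0,0,-0.7,-0.69,0,0],[0,0,0,-0.32,-0.27,0,0],[0,0,0,0,0,0,0],[0,0,0,0,0,0,0],[0,0,0,0,0,0,0]]' >/dev/null
python3 - <<'E'
from rig import grab_frame
import cv2,pickle,numpy as np
f=grab_frame("wrist"); pickle.dump(f,open("w.pkl","wb")); cv2.imwrite("pics/w7.png",f["pixels"][...,::-1])
from h import *
print("cruc",*blob(f,(0,90,60),(16,255,255),(180,130,340,260),40))
E
python3 d.py 465 -280 33 86.85
```

```text
cruc [257.7 192.8] [ 463.3 -278.1] [53.1 49.3] 86.9 cen [ 463.4 -277.5] circ [ 463.9 -278. ] 26.9
t 22.7 pose [ 464.  -279.2  148.1] [-1.7999e+02 -2.0000e-02  8.6840e+01] open 0.997 F 0.0 [-0.   0.6  0.1]
rz total -0.0001; then dx -0.031 dy 0.041 dz 4.605
```

View pics/w7.png

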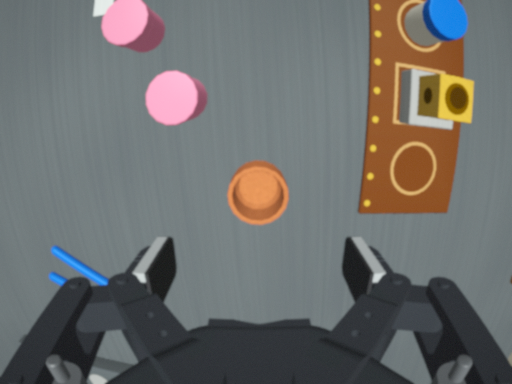

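The crucible is at (258,193), with nothing beside it; pliers and pink jars are clear. I'll grasp it with the lightest grip.

```bash
python3 -m inch '[[0,0,0,-0.01,0,0.6,0],[0,0,0,0,0,1,0],[0,0,0,0,0,1,0],[0,0,0,0,0,1,0],[0,0,0,0,0,0.7,0],[0,0,0,0,0,0.18,0],[0,0,0,0,0,0,0],[0,0,0,0,0,0,0]]' >/dev/null
python3 d.py 464 -279.5 35 86.85
python3 -m inch '[[0,0,0,0,0,0,1],[0,0,0,0,0,0,1],[0,0,0,0,0,0,1],[0,0,0,0,0,0,1],[0,0,0,0,0,0,1],[0,0,0,0,0,0,1],[0,0,0,0,0,0,1]]' 22
python3 -m inch '[[0,0,0,0,0,-0.1,1],[0,0,0,0,0,-0.4,1],[0,0,0,0,0,-0.8,1],[0,0,0,0,0,-1,1],[0,0,0,0,0,-1,1],[0,0,0,0,0,-0.7,1],[0,0,0,0,0,-0.3,1],[0,0,0,0,0,0,1]]'
python3 d.py 649 208 140 86.85
```

```text
t 23.3667 pose [ 464.2 -279.8   36.9] [1.7999e+02 1.0000e-02 8.6850e+01] open 0.997 F 0.0 [ 0.7 -0.4  0.3]
rz total -0.0000; then dx 0.010 dy -0.008 dz 0.078
clock: 23.95
eef_pos: [464.1, -280.3, 37.8]
tcp_rot: [3.14, 0.001, 1.515]
contact_force: [-1.2, 0.3, 7.6]
opening: 0.58
grasp_force: 21.7
clock: 24.62
eef_pos: [464.5, -280.6, 146.4]
tcp_rot: [3.138, 0.002, 1.515]
contact_force: [-0.2, -0.3, -0.6]
opening: 0.578
grasp_force: 23.2
t 24.6167 pose [ 464.5 -280.6  146.4] [1.798e+02 1.100e-01 8.680e+01] open 0.578 F 23.2 [-0.2 -0.3 -0.6]
rz total -0.0003; then dx 19.921 dy 6.295 dz 0.254
```

```bash
python3 -m inch '[[0,0,0,0.4,0.13,0,1],[0,0,0,0.82,0.26,0,1],[0,0,0,0.82,0.26,0,1],[0,0,0,0.82,0.26,0,1],[0,0,0,0.82,0.26,0,1],[0,0,0,0.82,0.26,0,1],[0,0,0,0.82,0.26,0,1],[0,0,0,0.82,0.26,0,1]]' >/dev/null
python3 -m inch '[[0,0,0,0.82,0.26,0,1],[0,0,0,0.82,0.26,0,1],[0,0,0,0.82,0.26,0,1],[0,0,0,0.82,0.26,0,1],[0,0,0,0.82,0.26,0,1],[0,0,0,0.82,0.26,0,1],[0,0,0,0.82,0.26,0,1],[0,0,0,0.82,0.26,0,1]]' >/dev/null
python3 -m inch '[[0,0,0,0.82,0.26,0,1],[0,0,0,0.82,0.26,0,1],[0,0,0,0.82,0.26,0,1],[0,0,0,0.82,0.26,0,1],[0,0,0,0.82,0.26,0,1],[0,0,0,0.82,0.26,0,1],[0,0,0,0.82,0.26,0,1],[0,0,0,0.82,0.26,0,1]]' >/dev/null
python3 -m inch '[[0,0,0,0.4,0.13,0,1],[0,0,0,0,0,0,1],[0,0,0,0,0,0,1],[0,0,0,0,0,0,1]]'
python3 d.py 649 208 60 86.85
python3 - <<'E'
from rig import grab_frame
import cv2,pickle,numpy as np
f=grab_frame("wrist"); pickle.dump(f,open("w.pkl","wb")); cv2.imwrite("pics/w8.png",f["pixels"][...,::-1])
f=grab_frame("top"); pickle.dump(f,open("top2.pkl","wb"))
E
```

```text
clock: 26.95
eef_pos: [645.8, 201.1, 143.2]
tcp_rot: [-3.14, 0.001, 1.515]
contact_force: [-0.1, -0.9, -0.2]
opening: 0.583
grasp_force: 23.2
t 26.95 pose [645.8 201.1 143.2] [-1.799e+02  6.000e-02  8.679e+01] open 0.583 F 23.2 [-0.1 -0.9 -0.2]
rz total -0.0003; then dx 0.282 dy 0.115 dz 3.327
```

View pics/w8.png

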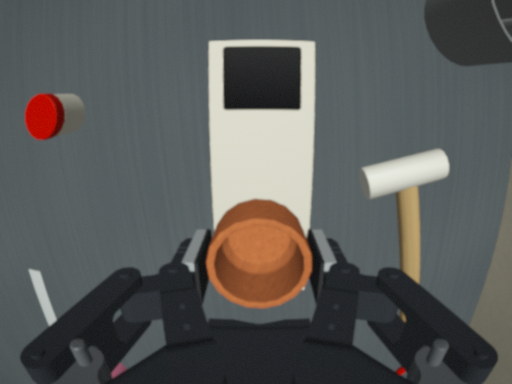

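The crucible hangs level at (259,252) over the board. The board's far end is at row 41, its sides at columns 210 and 315, and the charcoal spans (224–300, 47–108). I'll fix the board centre from these edges.

Run:
```python
import pickle
from h import *
f=pickle.load(open("w.pkl","rb"))
hsv=cv2.cvtColor(f["pixels"],cv2.COLOR_RGB2HSV)
m=cv2.inRange(hsv,(0,0,150),(180,60,255))
yd=np.array([np.sin(np.radians(3.15)),np.cos(np.radians(3.15))]); xd=np.array([yd[1],-yd[0]])
for v in (120,150,180,195):
    u=np.where(m[v,190:340]>0)[0]+190; q=wray(f,[[u[0],v],[u[-1],v]],10); print(v,np.round(q,1).tolist(),"mid along x",round((q@xd).mean(),1),"w",np.ptp(q@xd).round(1))
for u in (230,260,290):
    v=np.where(m[:120,u]>0)[0][0]; q=wray(f,[u,v],10)[0]; print("far edge",q.round(1),"centre y'",round(q@yd-120,1))
k=cv2.inRange(hsv,(0,0,0),(180,255,45)); print("char px")
k[:40]=0;k[115:]=0;k[:,:215]=0;k[:,310:]=0; c=max(cv2.findContours(k,0,1)[0],key=cv2.contourArea)[:,0]; R=cv2.minAreaRect(wray(f,c,35).astype(np.float32)); print(R,"charc y'-85:",np.array(R[0])@yd-85,"x'",np.array(R[0])@xd)
for X in ((649,208),): print("assumed",np.array(X)@xd,np.array(X)@yd)
```

```text
120 [[606.9, 261.9], [696.2, 257.1]] mid along x 636.3 w 89.5
150 [[605.6, 235.9], [694.7, 231.1]] mid along x 636.4 w 89.2
180 [[604.0, 209.0], [693.5, 204.1]] mid along x 636.4 w 89.6
195 [[603.5, 195.1], [692.5, 190.2]] mid along x 636.5 w 89.1
far edge [629.  329.5] centre y' 243.5
far edge [654.1 328.6] centre y' 244.0
far edge [679.1 326.7] centre y' 243.6
char px
((653.1522827148438, 290.4413146972656), (40.4129524230957, 55.45242691040039), 86.5357894897461) charc y'-85: 240.8933216198257 x' 636.2056307690809
assumed 636.5897868236104 243.34839903288918
```

```bash
python3 -m inch '[[0,0,0,0.28,0.11,0,1],[0,0,0,0,0,0.5,1],[0,0,0,0,0,0.9,1],[0,0,0,0,0,0.9,1],[0,0,0,0,0,0.7,1],[0,0,0,0,0,0.4,1],[0,0,0,0,0,0,1],[0,0,0,0,0,0,1]]' >/dev/null
python3 d.py 649 208 48.5 86.85
```

```text
t 27.7167 pose [649.7 208.7  58.6] [-1.7995e+02  2.0000e-02  8.6790e+01] open 0.579 F 23.2 [-0.2  0.8 -0.4]
rz total -0.0003; then dx -0.031 dy -0.025 dz 0.403
```

```bash
python3 -m inch '[[0,0,0,-0.02,-0.02,0.15,1],[0,0,0,0,0,0.13,1],[0,0,0,0,0,0.08,1],[0,0,0,0,0,0.04,1],[0,0,0,0,0,0,1],[0,0,0,0,0,0,1]]'; python3 -m inch '[[0,0,0,0,0,0.03,1],[0,0,0,0,0,0.02,1],[0,0,0,0,0,0,1],[0,0,0,0,0,0,1]]'
```

```text
clock: 28.22
eef_pos: [649.4, 208.5, 49.3]
tcp_rot: [3.141, -0.0, 1.515]
contact_force: [-0.2, 0.4, -0.6]
opening: 0.58
grasp_force: 23.2
clock: 28.55
eef_pos: [649.4, 208.4, 47.9]
tcp_rot: [3.141, -0.0, 1.515]
contact_force: [-0.5, -0.5, -0.2]
opening: 0.581
grasp_force: 23.2
```

```bash
python3 -m inch '[[0,0,0,0,0,0.02,1],[0,0,0,0,0,0.02,1],[0,0,0,0,0,0,1],[0,0,0,0,0,0,1]]'; python3 -m inch '[[0,0,0,0,0,0.02,1],[0,0,0,0,0,0,1],[0,0,0,0,0,0,1]]'
```

```text
clock: 28.88
eef_pos: [649.4, 208.5, 47.8]
tcp_rot: [3.141, -0.0, 1.515]
contact_force: [-3.3, -0.5, 8.9]
opening: 0.581
grasp_force: 23.9
clock: 29.13
eef_pos: [649.5, 208.5, 47.8]
tcp_rot: [3.141, -0.0, 1.515]
contact_force: [-4.3, -2.2, 13.2]
opening: 0.583
grasp_force: 24.2
```

```bash
python3 -m inch '[[0,0,0,0,0,-0.03,1],[0,0,0,0,0,0,0.35],[0,0,0,0,0,0,0.3],[0,0,0,0,0,0,0.2],[0,0,0,0,0,0,0.1],[0,0,0,0,0,0,0],[0,0,0,0,0,-0.2,0],[0,0,0,0,0,-0.6,0]]'
python3 -m inch '[[0,0,0,0,0,-1,0],[0,0,0,0,0,-1,0],[0,0,0,0,0,-1,0],[0,0,0,0,0,-1,0],[0,0,0,0,-0.9,-0.4,0],[0,0,0,0,-0.9,-0.4,0],[0,0,0,0,-0.9,0,0],[0,0,0,0,-0.9,0,0]]'
python3 -m inch '[[0,0,0,0.9,-0.4,0,0],[0,0,0,0.9,-0.4,0,0],[0,0,0,0.9,-0.4,0,0],[0,0,0,0.9,-0.4,0,0],[0,0,0,0.9,0,0,0],[0,0,0,0.9,0,0,0],[0,0,0,0,0,0,0],[0,0,0,0,0,0,0]]'
python3 - <<'E'
from rig import grab_frame
import cv2,pickle,numpy as np
for n in ("top","scene"):
    f=grab_frame(n); pickle.dump(f,open(n+"3.pkl","wb")); cv2.imwrite(f"pics/{n}3.png",f["pixels"][...,::-1])
E
```

```text
clock: 29.8
eef_pos: [647.8, 207.9, 65.5]
tcp_rot: [-3.138, 0.001, 1.515]
contact_force: [0.8, -0.5, -0.4]
opening: 1.003
grasp_force: 0.0
clock: 30.47
eef_pos: [559.1, 213.6, 189.3]
tcp_rot: [3.139, -0.001, 1.515]
contact_force: [-0.1, 0.3, -0.0]
opening: 1.0
grasp_force: 0.0
clock: 31.13
eef_pos: [527.0, 351.4, 188.2]
tcp_rot: [3.141, -0.001, 1.517]
contact_force: [0.4, -0.0, 0.6]
opening: 0.999
grasp_force: 0.0
```

View pics/scene3.png

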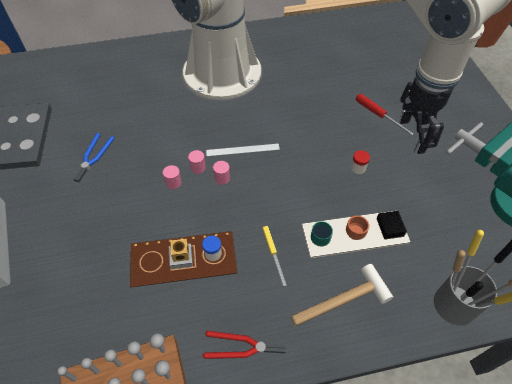

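View pics/top3.png

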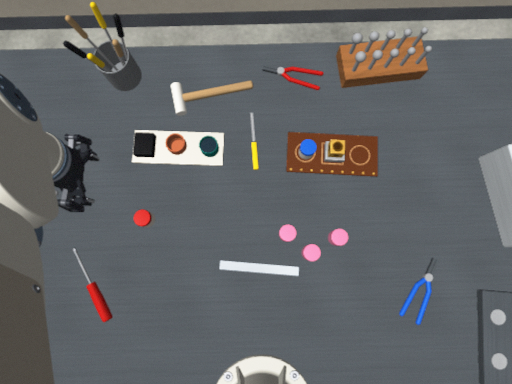

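Both views show the stack in the middle of the pad (top 333,151), the blue jar in the left ring (307,148), the crucible between charcoal and pot (176,144) and the red jar unmoved (142,218). One numeric check before I hand in.

Run:
```python
import pickle
from h import *
for n in ("top","scene"):
    f=pickle.load(open(n+"3.pkl","rb")); z=pts(f); hsv=cv2.cvtColor(f["pixels"],cv2.COLOR_RGB2HSV); x,y,z=z[...,0],z[...,1],z[...,2]; H,S=hsv[...,0],hsv[...,1]
    for nm,m,h in (("brass",(z>58)&(z<72)&(abs(x-625)<60)&(abs(y+200)<45),64),("jar",(H>100)&(H<130)&(S>150)&(z>52)&(z<62)&(x>580),56),("cruc",(z>45)&(z<56)&(H<16)&(S>80)&(x>590)&(y>140)&(y<250),50)):
        c=np.argwhere(m)[:,::-1].astype(np.float32); q=ray(f,c,h).astype(np.float32); R=cv2.minAreaRect(q); print(n,nm,len(c),np.round(R[0],1),np.round(R[1],1),round(R[2],1),np.median(z[m]).round(1))
```

```text
top brass 218 [ 626.6 -202. ] [37.4 36.8] 87.0 65.2
top jar 198 [ 629.5 -129.7] [37.6 38.9] 44.1 57.3
top cruc 95 [649.4 207.3] [48.9 46.4] 26.6 50.5
scene brass 260 [ 629.2 -201. ] [36.7 39.6] 85.7 64.0
scene jar 242 [ 632.6 -130.5] [40.3 40.1] 77.5 56.0
scene cruc 124 [652.8 206.3] [47.5 51.1] 59.1 48.8
```

All within tolerance, so I'm handing in.

```bash
python3 -c "
from rig import r
print(r.sign_off())"
```

```text
the job is handed in; nothing more can be done
None
```

The job is handed in: the steel and brass blocks are stacked square in the middle of the pad, the blue-lidded jar stands in the left ring, the crucible is on the board midway between charcoal and pot, and the red-lidded jar was not touched; my last camera check put everything within tolerance, but the hand-in returned no verdict.

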